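# Press the cap home on a sample vial in the capping press

## Robot

A 7-joint arm with a two-finger parallel gripper is mounted at the origin on the work surface. World frame = base frame: x ahead of the robot, y to its left, z up, the work surface at z = 0. Lengths are in m, angles in rad, forces in N, time in s.
With the tool pointing down it reaches from about 0.4 to 0.875 m from the base axis. Payload 19.3 kg.
Tool frame: the origin (TCP) lies at the very end of the fingers, on their centre line; the grasp point (between the pads) lies 19 mm behind it; z points along the fingers, y is the direction in which the jaws open and shut (so a half turn about z gives the same grasp; the last joint's range is limited). The gripper opens to 85 mm and grips with 20 to 120 N. Pads are 22 mm wide; open, the fingers measure 114 mm over their backs; the gripper's body (76 mm by 85 mm) begins 54 mm behind the grasp point. The pads swing forward as they close: fully open they stand 13 mm farther back than shut.
Start: joints at [1.033, 0.521, -0.036, 1.599, 0.021, 1.021, -0.113], TCP at [0.282, -0.558, 0.199] pointing down, gripper open.
Joint ranges: [-2.91, 2.91], [-0.3, 2.13], [-1.5, 1.42], [0.17, 2.43], [-1.26, 4.41], [0.16, 1.93], [-2.52, 2.52]. Speed limits (rad/s): [1.89, 1.89, 2.39, 2.39, 3.01, 3.01, 3.01].

## Interface

Orientations are given as [roll, pitch, yaw] about the fixed x, y, z axes, in that order (R = Rz(yaw) Ry(pitch) Rx(roll)).
In Python, from workcell import bot gives the robot as it stands. The module is installed in compiled form; this text tells all that it offers.
- The arm moves only by the shell command python3 -m inch 'ROWS' [FORCE]. ROWS is JSON, a list of rows, each an object of numbers: "dx", "dy", "dz": the shift along the tool's x, y, z in mm; "rx", "ry", "rz": the turn, a rotation vector about the tool's x, y, z in rad; "hand": the closure, from -1 (fully open) to 1 (shut), so that 0 is half open. In form: [{"dx": .., "dy": .., "dz": .., "rx": .., "ry": .., "rz": .., "hand": ..}, ...]. A call has 1 to 10 rows; each row shifts and turns the commanded pose from where the row before left it, along the tool's axes as they then stand; what a row does not reach is not made up. A row lasts 1/10 s, in which the tool goes at most 50 mm and 8.59 degrees, less where a joint would pass 70% of its speed; a pose out of reach is approached as far as the arm can. A call with a gripper value outside its range is refused whole. The fingers move at their own pace and stop on an object; FORCE is the grip in N (left out, the last holds). Time passes only in rows, so rows that do not move let the fingers close. It gives the time, the measured TCP pose, the force and the opening at its end, in the units of the state.
- bot.observe(): the state, without advancing time (a new reading comes with each control period).
- bot.grab_frame(name): name is "scene" or "top" or "wrist"; returns (picture, depth): 480x640x3 uint8, red, green, blue; 480x640 float32, m along the optical axis (not along the pixel's ray), 0 where there is no reading.
- bot.get_calibration(name): a dict with "vertical_fov" (degrees; the focal length in pixels is half the picture's height over the tangent of half this angle, whatever the lens; pixels are square), "cx", "cy" (the principal point, pixels), "origin" and "orientation" of the camera in the world. Camera axes: x right, y down, z forward; pixel columns grow to the right and rows downward; lengths in m; the calibration is good to about 2 mm. A picture is of the moment at which its call begins: read the wrist's pose just before it. get_calibration takes no time and is no camera call; for the wrist camera it gives the pose at the moment of the call.
- bot.job_done(): hands the job in, once; it reports no verdict.
Trained networks look in the newest picture that a camera, given by its name, has taken for a name from the list of things; names that differ only in an ending like _2 or _b are one class to them, and where a whole thing is asked for, a point or a joint stands for the part that bears it (a point fixed in the world has none). Each returns a list of dicts, best first, with "score" (0 to 1); they miss things now and then, are a little off and sometimes report something else, mostly with a low value. They report only what shows in the picture. A call takes as long as a camera call. They do not tell look-alikes from the thing itself.
- bot.trace(camera, target): "region" (480x640 bool, what is visible of it) and "box" ([left, top, right, bottom] in pixels, round what is visible of it).
- bot.tip_of(camera, target): "centre" ([row, column] in pixels: a listed point, or the origin of a listed thing).
The state is a dict: "clock": time; "qpos": joint angles; "qd": joint speeds; "joint_efforts": joint torques, N m; "position": TCP position; "tool_rot": TCP orientation; "force": force on the tool from outside, world axes, zero at the start; "moment": the same for the moment, N m; "grip_width": finger opening in m.
Only numpy, scipy, OpenCV 4.12 (cv2) and the standard library are available. Lean on these libraries where they do the work, as an engineer would, in place of code of your own. Each camera call takes 0.05 s, during which the arm holds its last target.

## Task

Close the sample vial that is waiting in the capping press: push the loading slide fully home so that the vial stands under the ram, then press the plunger knob down to its stop so that the press snaps the cap home on the vial, and let the plunger rise again. Leave the slide home with the closed vial in it, and do not disturb the things standing around the press.

Things in the scene. Friction and masses are not known exactly. Their poses are not given: they have to be found in the camera images.
- press: Hand press for snap caps, fixed: base plate 175 x 130 x 14 mm (x -110 to +65 mm), two 16 mm posts at y = 47 mm either side, a bridge 120 mm wide (y), 34 mm deep (x), 128 to 158 mm above the bench, on it a 32 mm guide bush up to 178 mm. Origin on the bench under the plunger's axis; x runs from the front (slide's knob, towards the robot) to the back, z up. Turned up to 0.45 rad either way.
- plunger_top (a point): Middle of the top of the plunger's black palm knob: a mushroom 43 mm across, 24 mm high, nearly flat within 11 mm of the middle, 230 mm above the bench when up, 210 mm at its stop. Under it a 22 mm stop collar, the return spring and the bush on the bridge; below the bridge the plunger ends in a 24 mm ram pad.
- plunger (a joint): Plunger travel in m: 0 up, 0.020 fully down at its stop, where the ram pad has pushed the cap just home. Spring: about 5 N to start, 10 N at the bottom, and 5 N more over the last 5 mm while the cap goes on. It rises by itself when let go.
- carriage (a joint): Loading slide's travel in m along the press's +x: 0 fully out to the front, 0.060 fully home against its back stop, the vial then under the ram. Starts out. Takes about 1.5 N and stays where it is left. The slide is an aluminium plate 124 x 50 mm, its top 25.5 mm above the bench.
- carriage_knob (a point): Middle of the slide's knob: an upright black round knob 18 mm across and 28 mm high (40 to 68 mm above the bench; this point is at 54 mm) on a 10 mm stem at the front end of the slide, 85 mm in front of the vial's axis, and 85 mm in front of the plunger's axis when home.
- vial: Clear glass vial 27 mm across and 55 mm high, standing loose in a 10 mm high ring (the nest) on the slide, with a white snap cap 25 mm across started on its neck. Origin at the middle of its underside, z up. With the cap proud its top is 62 mm above this, with the cap home 57 mm.
- cap (a joint): How far the cap has been pushed on, in m: 0 as started (5 mm proud), 0.005 home. It takes about 5 N and stays where it is pushed.
- vial_rack: Bystander: white block 56 x 130 x 22 mm holding two closed vials, 64 mm high in all, standing beside the press. Origin at the middle of its underside.
- reagent_bottle: Bystander: brown bottle 73 mm across, 154 mm high, white screw cap, beside the press. Origin at the middle of its underside.
- beaker: Bystander: small glass beaker 50 mm across, 68 mm high, beside the press. Origin at the middle of its underside.
Things that resemble listed ones, but are neither listed nor needed, are in the scene too. Of the things shaped like the vial, the clear one is meant.

How it is judged:
On the way, in this order (a step that is already met when the one before it is completed fails the run):
1. the slide is fully home with the vial upright under the ram, its cap still proud (value of joint carriage above 0.057 m and horizontal distance between vial and press below 0.006 m and angle between vial's own z axis and vertical below 0.2 rad and value of joint cap below 0.002 m), for 0.2 s.
2. the plunger is pressed down to its stop and the cap is home (value of joint plunger above 0.0185 m and value of joint cap above 0.0035 m and value of joint carriage above 0.056 m), for 0.1 s.
3. the plunger has risen again (value of joint plunger below 0.002 m), for 0.2 s.
At the end, for the whole second after the job is handed in: The cap is home on the vial (within 1.5 mm of its 5 mm), the plunger is up again (within 2 mm), the slide is home (within 4 mm) and the vial stands upright at rest in its nest under the ram (within 7 mm of the plunger's axis) (value of joint cap above 0.0035 m and value of joint plunger below 0.002 m and value of joint carriage above 0.056 m and horizontal distance between vial and press below 0.007 m and angle between vial's own z axis and vertical below 0.15 rad and linear speed of vial below 0.02 m/s); the robot touches nothing.
It fails at once if a thing standing beside the press is shifted by more than 20 mm or knocked over (distance of any of vial_rack, reagent_bottle, beaker from where it was at the start of the episode above 0.02 m or angle between any of reagent_bottle, beaker's own z axis and vertical above 0.4 rad).
It also fails if it takes over 53 s, if anything falls off the work surface, if the arm or the gripper's body presses on something with over 40 N, if the wrist force passes 120 N, or if a joint passes its speed limit or range.

## Working session

There is one attempt and no reset: what is moved stays moved. The work goes in short steps, Python scripts to look and compute and a shell command to move; the robot and the scene stay as the last step left them, time stands still between calls to the robot, and variables do not carry over. Pictures are saved under pics/ and viewed, and the job is handed in when it is done.

```bash
mkdir -p pics; ls; cat > h.py <<'E'
import numpy as np, cv2
from workcell import bot
from scipy.spatial.transform import Rotation as R
def cal(n):
    c=bot.get_calibration(n); return c
def Rm(o):
    o=np.array(o,float)
    if o.shape==(3,3): return o
    if o.shape==(3,): return R.from_euler('xyz',o).as_matrix()
    return R.from_quat(o).as_matrix()
def ray(c,r,col):
    f=240/np.tan(np.radians(c['vertical_fov'])/2)
    return Rm(c['orientation'])@np.array([(col-c['cx'])/f,(r-c['cy'])/f,1.0])
def atz(c,r,col,z):
    d=ray(c,r,col); o=np.array(c['origin']); return o+d*(z-o[2])/d[2]
def atd(c,r,col,d): return np.array(c['origin'])+ray(c,r,col)*d
E
python3 - <<'E'
from h import *
print(bot.observe())
for n in ['scene','top']:
    p,d=bot.grab_frame(n); cv2.imwrite(f'pics/{n}0.png',p[:,:,::-1]); np.savez(f'{n}0.npz',p=p,d=d)
    c=cal(n);print(n,c)
    for t in ['plunger_top','carriage_knob','vial','press','vial_rack','reagent_bottle','beaker']:
        for k in bot.tip_of(n,t)[:4]: 
            r,cc=k['centre'];print(t,k, )
E
```

```text
pics
{'clock': 0.0, 'qpos': array([ 1.03279461,  0.52200223, -0.03635001,  1.59997101,  0.0211805 ,
        1.02110675, -0.11277832]), 'qd': array([ 1.14902283e-04, -5.50178159e-04, -1.08358839e-03, -4.62193243e-04,
        3.81930305e-05, -1.77900706e-03,  1.70409676e-03]), 'joint_efforts': array([-1.54556139e-03, -9.27103615e+01,  1.97929166e+00, -3.69936132e+01,
        1.78805483e-02,  8.16103391e-03, -4.76094692e-05]), 'position': array([ 0.28165001, -0.55753967,  0.19854608]), 'tool_rot': array([-3.14049041e+00,  5.04127980e-05,  4.67822185e-01]), 'force': array([-0.3882503 , -0.82126018,  0.23244591]), 'moment': array([ 0.06384989, -0.01311444,  0.02369116]), 'grip_width': 0.08550870739401141}
scene {'vertical_fov': 52.16324551544723, 'cx': 320.4883736757621, 'cy': 241.58488952356822, 'origin': array([ 1.04582612, -0.20134858,  0.85385696]), 'orientation': array([-2.53554128,  0.00697331,  1.01356335])}
plunger_top {'centre': [245.0, 246.4], 'score': 0.61}
carriage_knob {'centre': [233.2, 249.5], 'score': 0.7}
vial {'centre': [247.8, 312.5], 'score': 0.68}
vial {'centre': [230
[... 197 characters left out ...]
re': [297.3, 176.1], 'score': 0.8}
top {'vertical_fov': 49.6130149088332, 'cx': 326.8988888856218, 'cy': 249.70117416863008, 'origin': array([0.5053448 , 0.06876179, 0.97863722]), 'orientation': array([-3.00788837, -0.02217379, -1.57400624])}
plunger_top {'centre': [240.2, 413.0], 'score': 0.75}
vial {'centre': [288.7, 378.6], 'score': 0.71}
vial {'centre': [334.2, 313.9], 'score': 0.71}
vial {'centre': [334.4, 365.6], 'score': 0.61}
press {'centre': [260.2, 388.4], 'score': 0.82}
vial_rack {'centre': [223.7, 300.5], 'score': 0.91}
reagent_bottle {'centre': [272.2, 496.5], 'score': 0.86}
reagent_bottle {'centre': [331.5, 368.9], 'score': 0.17}
beaker {'centre': [321.5, 456.4], 'score': 0.83}
```

View pics/scene0.png

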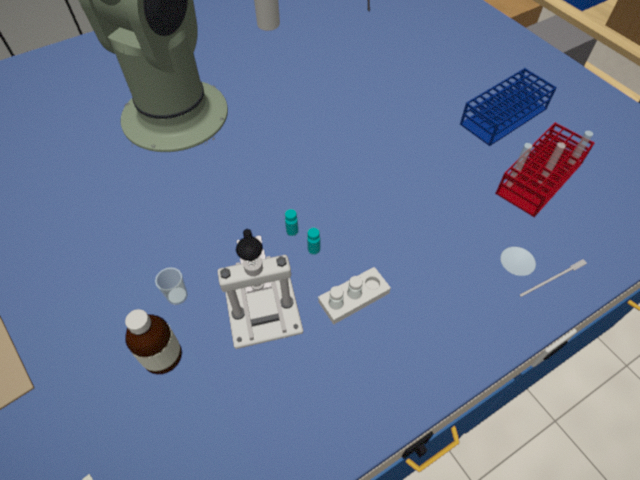

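View pics/top0.png

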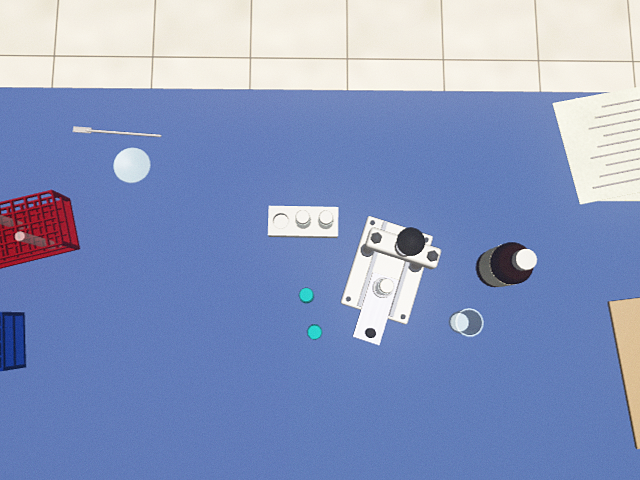

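The top picture shows the plunger knob at row 241, col 411, the slide knob at (333,370), and the vial with its white cap at (287,384). Two teal look-alikes stand at (295,306) and (331,314), and two white-capped vials stand in the rack at (218,302) and (218,326). The beaker at (321,467) and the bottle at (264,507) are on the other side. In the scene picture the plunger knob at (247,249) hides most of the slide knob.

```bash
python3 - <<'E'
from h import *
z=np.load('top0.npz');p,d=z['p'],z['d'];c=cal('top')
def seg(r,cc,w,thr=60):
    s=p[r-w:r+w,cc-w:cc+w].max(2)<thr
    n,l,st,ce=cv2.connectedComponentsWithStats(s.astype(np.uint8)); 
    i=1+np.argmax(st[1:,4]); return ce[i][1]+r-w,ce[i][0]+cc-w,st[i]
for nm,r,cc,w,h in [('plunger',241,411,20,.225),('knob',333,370,12,.068)]:
    a=seg(r,cc,w);print(nm,a,'z-plane',atz(c,a[0],a[1],h).round(4),'depth',atd(c,a[0],a[1],d[int(a[0]),int(a[1])]).round(4))
print('vialcap',atz(c,286.5,384.5,.0255+.062),atd(c,286,384,d[286,384]))
for k,(r,cc,h) in dict(bottle=(260,525,.154),beaker=(321,469,.068),rackR=(220,326,.064),rackL=(221,272,.022),t1=(295,306,.05),t2=(331,314,.05),boltFL=(299,348,.014),boltFR=(317,403,.014),bolt3=(222,371,.014)).items(): print(k,atz(c,r,cc,h).round(3),atd(c,r,cc,d[r,cc]).round(3))
s=np.load('scene0.npz');c2=cal('scene')
print(atz(c2,245,249,.225),atd(c2,240,249,s['d'][240,249]))
im=cv2.resize(p[190:360,260:540],None,fx=2.8,fy=2.8,interpolation=cv2.INTER_CUBIC);cv2.imwrite('pics/topcrop.png',im[:,:,::-1])
im=cv2.resize(s['p'][200:360,140:400],None,fx=3,fy=3,interpolation=cv2.INTER_CUBIC);cv2.imwrite('pics/scenecrop.png',im[:,:,::-1])
E
```

```text
plunger (np.float64(240.49112426035504), np.float64(410.61538461538464), array([  6,   7,  28,  28, 169], dtype=int32)) z-plane [ 0.6204 -0.0717  0.225 ] depth [ 0.6192 -0.0703  0.2324]
knob (np.float64(333.3333333333333), np.float64(367.5), array([ 8,  8,  6,  9, 12], dtype=int32)) z-plane [ 0.4813 -0.0218  0.068 ] depth [ 0.4813 -0.0219  0.0675]
vialcap [ 0.56128997 -0.05027675  0.0875    ] [ 0.5621863  -0.04950306  0.08694806]
bottle [ 0.599 -0.269  0.154] [ 0.599 -0.269  0.154]
beaker [ 0.502 -0.2    0.068] [ 0.502 -0.217  0.009]
rackR [0.682 0.05  0.064] [0.682 0.05  0.066]
rackL [0.688 0.15  0.022] [0.688 0.149 0.024]
t1 [0.549 0.085 0.05 ] [0.548 0.085 0.064]
t2 [0.485 0.071 0.05 ] [0.486 0.071 0.061]
boltFL [0.543 0.008 0.014] [0.543 0.008 0.019]
boltFR [ 0.509 -0.093  0.014] [ 0.509 -0.093  0.018]
bolt3 [ 0.688 -0.037  0.014] [ 0.687 -0.036  0.02 ]
[ 0.61983519 -0.07205984  0.225     ] [ 0.615726   -0.06905348  0.23130743]
```

View pics/topcrop.png

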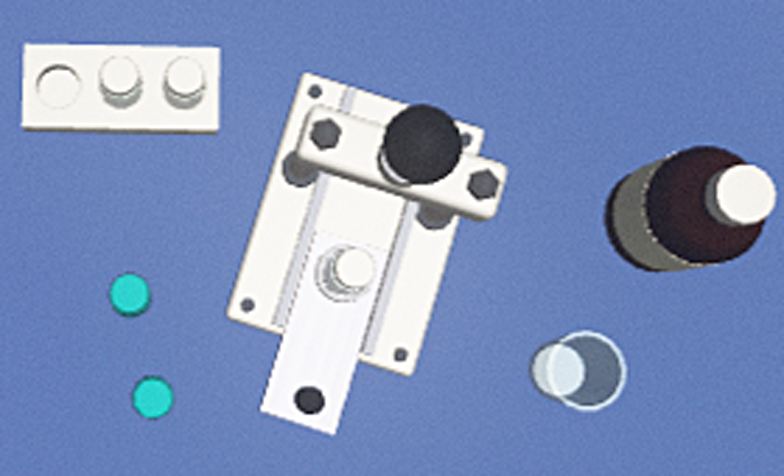

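View pics/scenecrop.png

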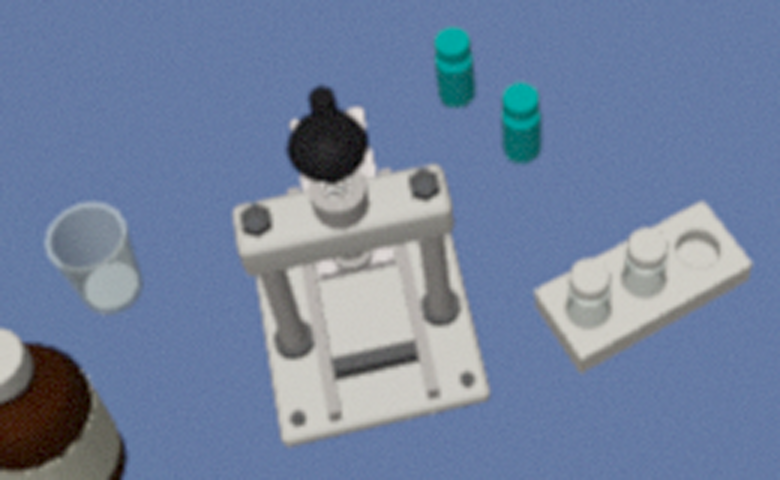

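```bash
cat > fit.py <<'E'
from h import *
from scipy.optimize import least_squares
z=np.load('top0.npz');p=z['p'];c=cal('top')
def blob(r,cc,w,thr):
    s=(p[r-w:r+w+1,cc-w:cc+w+1].max(2)<thr).astype(np.uint8)
    n,l,st,ce=cv2.connectedComponentsWithStats(s); i=l[w,w]
    return ce[i][1]+r-w,ce[i][0]+cc-w,st[i][2:]
obs=[]
for nm,r,cc,w,thr,h,loc in [('plg',241,411,20,110,.222,(0,0)),('knob',333,370,9,120,.068,(-.145,0)),('boltL',237,376,7,120,.161,(0,.047)),('boltR',256,432,7,120,.161,(0,-.047))]:
    a=blob(r,cc,w,thr); P=atz(c,a[0],a[1],h); print(nm,a,P.round(4)); obs.append((P[:2],loc))
obs.append((atz(c,286.5,385.5,.0875)[:2],(-.06,0)))
def f(q):
    C,S=np.cos(q[2]),np.sin(q[2])
    return np.concatenate([np.array([q[0]+C*l[0]-S*l[1],q[1]+S*l[0]+C*l[1]])-P for P,l in obs])
s=least_squares(f,[.62,-.07,-.33],loss='soft_l1',f_scale=.002);print(s.x.round(4),(s.fun*1000).round(1))
x,y,t=s.x; print('knob',x-.145*np.cos(t),y-.145*np.sin(t))
E
python3 fit.py
```

```text
plg (np.float64(241.231746031746), np.float64(410.6333333333333), array([ 32,  29, 630], dtype=int32)) [ 0.6197 -0.0723  0.222 ]
knob (np.float64(332.5975609756098), np.float64(370.0731707317073), array([11, 10, 82], dtype=int32)) [ 0.4826 -0.0263  0.068 ]
boltL (np.float64(237.46987951807228), np.float64(375.8313253012048), array([11, 10, 83], dtype=int32)) [ 0.635 -0.028  0.161]
boltR (np.float64(255.5529411764706), np.float64(432.0235294117647), array([11, 10, 85], dtype=int32)) [ 0.6058 -0.1173  0.161 ]
[ 0.6198 -0.0722 -0.3229] [ 0.1  0.1 -0.3  0.1 -0.3  0.3 -0.9  0.5  1.6 -1.2]
knob 0.48231067372950137 -0.026203289766781164
```

Fit residuals are within 2 mm. The press is at (0.620, -0.072) with yaw -0.323 and the slide knob at (0.482, -0.026), 145 mm apart as they must be. The candidates for "the vial" were the nest vial (287,384), teal (295,306) and (331,314), and the rack vials. The crop shows the clear one in the slide's nest, so that is the one. I'll go in front of the slide knob with the fingers shut.

```bash
python3 -m inch '[{"dx":12,"dy":-13,"hand":1},{"dx":24,"dy":-26,"hand":1},{"dx":30,"dy":-33,"hand":1},{"dx":30,"dy":-33,"hand":1},{"dx":30,"dy":-33,"hand":1},{"dx":30,"dy":-33,"hand":1},{"dx":30,"dy":-33,"hand":1},{"dx":30,"dy":-33,"hand":1},{"dx":30,"dy":-33,"hand":1},{"dx":30,"dy":-33,"hand":1}]' 40
python3 -m inch '[{"dx":30,"dy":-33,"hand":1},{"dx":30,"dy":-33,"hand":1},{"dx":24,"dy":-25,"hand":1},{"dx":16,"dy":-17,"hand":1},{"dx":8,"dy":-8,"rz":0.05,"hand":1},{"rz":0.148,"hand":1},{"rz":0.148,"hand":1},{"rz":0.148,"hand":1},{"rz":0.148,"hand":1},{"rz":0.148,"hand":1}]'
python3 - <<'E'
from h import *
o=bot.observe();print(o['clock'],o['position'],o['tool_rot'],o['force'],o['grip_width'],o['qpos'].round(2))
p,d=bot.grab_frame('wrist');cv2.imwrite('pics/w1.png',p[:,:,::-1]);np.savez('w1.npz',p=p,d=d);print(cal('wrist'))
E
```

```text
0.8 [ 0.28180648 -0.55784241  0.19911248] [-3.14157219e+00 -1.91701387e-05  4.67732414e-01] [-0.0206078  -0.49623778  0.1392087 ] 0.08533281157791542 [ 1.03  0.52 -0.04  1.6   0.02  1.02 -0.11]
{'vertical_fov': 58.37984962935812, 'cx': 320.97792233509284, 'cy': 235.24106289210005, 'origin': array([ 0.34389477, -0.52529652,  0.37349353]), 'orientation': array([ 2.86245302e+00, -1.00408070e-03, -1.10195507e+00])}schema error: expected keys dx, dy, dz, rx, ry, rz, hand
schema error: expected keys dx, dy, dz, rx, ry, rz, hand
```

View pics/w1.png

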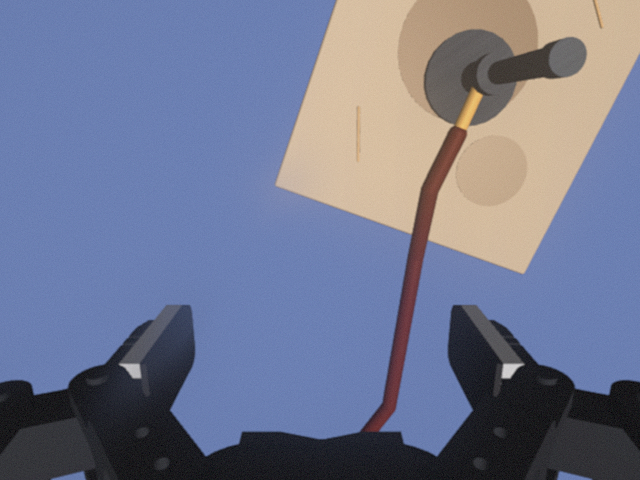

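All keys are required, and nothing moved. The wrist picture shows a board with an iron in a stand at about (470,75) and a red-brown cord. I'll check their heights before crossing.

```bash
python3 - <<'E'
from h import *
z=np.load('w1.npz');d=z['d'];c=cal('wrist')
for r,cc in [(60,570),(70,490),(90,470),(140,455),(250,420),(400,390),(430,372),(20,330),(200,100)]: print(r,cc,d[r,cc],atd(c,r,cc,d[r,cc]).round(3))
E
```

```text
60 570 0.2063033 [ 0.419 -0.621  0.152]
70 490 0.2783736 [ 0.417 -0.611  0.077]
90 470 0.31257313 [ 0.407 -0.615  0.044]
140 455 0.3167242 [ 0.371 -0.623  0.05 ]
250 420 0.36439377 [ 0.282 -0.651  0.027]
400 390 0.40966517 [ 0.138 -0.704  0.023]
430 372 0.41974524 [ 0.1   -0.705  0.022]
20 330 0.33283728 [ 0.408 -0.501  0.008]
200 100 0.37967658 [ 0.189 -0.385 -0.   ]
```

The iron is at y = -0.62, behind our direction of travel and below 0.152, so the way is clear.

```bash
python3 -m inch '[{"dx":12,"dy":-13,"dz":0,"rx":0,"ry":0,"rz":0,"hand":1},{"dx":24,"dy":-26,"dz":0,"rx":0,"ry":0,"rz":0,"hand":1},{"dx":30,"dy":-33,"dz":0,"rx":0,"ry":0,"rz":0,"hand":1},{"dx":30,"dy":-33,"dz":0,"rx":0,"ry":0,"rz":0,"hand":1},{"dx":30,"dy":-33,"dz":0,"rx":0,"ry":0,"rz":0,"hand":1},{"dx":30,"dy":-33,"dz":0,"rx":0,"ry":0,"rz":0,"hand":1},{"dx":30,"dy":-33,"dz":0,"rx":0,"ry":0,"rz":0,"hand":1},{"dx":30,"dy":-33,"dz":0,"rx":0,"ry":0,"rz":0,"hand":1},{"dx":30,"dy":-33,"dz":0,"rx":0,"ry":0,"rz":0,"hand":1},{"dx":30,"dy":-33,"dz":0,"rx":0,"ry":0,"rz":0,"hand":1}]' 40
python3 -m inch '[{"dx":30,"dy":-33,"dz":0,"rx":0,"ry":0,"rz":0,"hand":1},{"dx":30,"dy":-33,"dz":0,"rx":0,"ry":0,"rz":0,"hand":1},{"dx":24,"dy":-26,"dz":0,"rx":0,"ry":0,"rz":0,"hand":1},{"dx":16,"dy":-17,"dz":0,"rx":0,"ry":0,"rz":0.05,"hand":1},{"dx":8,"dy":-8,"dz":0,"rx":0,"ry":0,"rz":0.1,"hand":1},{"dx":0,"dy":0,"dz":0,"rx":0,"ry":0,"rz":0.13,"hand":1},{"dx":0,"dy":0,"dz":0,"rx":0,"ry":0,"rz":0.13,"hand":1},{"dx":0,"dy":0,"dz":0,"rx":0,"ry":0,"rz":0.13,"hand":1},{"dx":0,"dy":0,"dz":0,"rx":0,"ry":0,"rz":0.13,"hand":1},{"dx":0,"dy":0,"dz":0,"rx":0,"ry":0,"rz":0.12,"hand":1}]'
cat > st.py <<'E'
from h import *
import sys
o=bot.observe();P=o['position'];t=o['tool_rot'];print(round(o['clock'],2),P.round(4),t.round(3),'F',o['force'].round(1),o['grip_width'].round(4),o['qpos'].round(2))
Rt=R.from_euler('xyz',t).as_matrix();
L=np.array([.6198,-.0722,0]);u=np.array([np.cos(-.3229),np.sin(-.3229)])
for n,T in [('prepush',np.array([*(L[:2]-.195*u),.047])),('plunger',np.array([.6198,-.0722,.230]))]:
    print(n,'tool shift mm',(Rt.T@(T-P)*1000).round(1))
print('rz',t[2]+.3229)
E
python3 st.py; python3 - <<'E'
from h import *
p,d=bot.grab_frame('wrist');cv2.imwrite('pics/w2.png',p[:,:,::-1]);np.savez('w2.npz',p=p,d=d)
E
```

```text
clock: 1.85
position: [0.3917, -0.1613, 0.1994]
tool_rot: [3.141, -0.0, 0.468]
force: [0.4, -0.7, 0.3]
grip_width: -0.0001
clock: 2.85
position: [0.4358, -0.01, 0.1992]
tool_rot: [-3.141, -0.0, -0.328]
force: [0.2, -0.2, -0.6]
grip_width: -0.0003Traceback (most recent call last):
  File "st.py", line 3, in <module>
    o=bot.observe();P=o['position'];t=o['tool_rot'];print(round(o['clock'],2),P.round(4),t.round(3),'F',o['force'].round(1),o['grip_width'].round(4),o['qpos'].round(2))
                                                                                                                            ^^^^^^^^^^^^^^^^^^^^^
AttributeError: 'float' object has no attribute 'round'
```

View pics/w2.png

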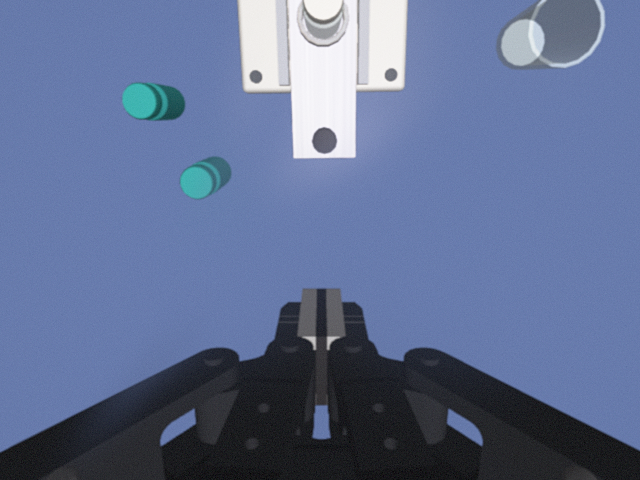

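The wrist picture shows the slide knob at (140,324) dead ahead of the shut fingers (col 322), and the clear vial behind it at (15,323). The teal ones are about 90 mm off to the side. I'll descend to knob height.

```bash
sed -i "s/o\['grip_width'\].round(4)/o['grip_width']/" st.py
python3 -m inch '[{"dx":0,"dy":0,"dz":15,"rx":0,"ry":0,"rz":0,"hand":1},{"dx":0,"dy":0,"dz":25,"rx":0,"ry":0,"rz":0,"hand":1},{"dx":0,"dy":0,"dz":25,"rx":0,"ry":0,"rz":0,"hand":1},{"dx":0,"dy":0,"dz":25,"rx":0,"ry":0,"rz":0,"hand":1},{"dx":0,"dy":0,"dz":25,"rx":0,"ry":0,"rz":0,"hand":1},{"dx":0,"dy":0,"dz":20,"rx":0,"ry":0,"rz":0,"hand":1},{"dx":0,"dy":0,"dz":12,"rx":0,"ry":0,"rz":0,"hand":1},{"dx":0,"dy":0,"dz":5,"rx":0,"ry":0,"rz":0,"hand":1},{"dx":0,"dy":0,"dz":0,"rx":0,"ry":0,"rz":0,"hand":1}]'
python3 st.py
```

```text
clock: 3.8
position: [0.4355, -0.01, 0.0468]
tool_rot: [3.141, 0.001, -0.321]
force: [0.3, 0.4, 0.2]
grip_width: -0.0002
3.8 [ 0.4355 -0.01    0.0468] [ 3.141e+00  1.000e-03 -3.210e-01] F [0.3 0.4 0.2] -0.00021706754711113194 [ 0.    0.49 -0.14  2.2   0.15  0.46 -2.16]
prepush tool shift mm [-0.5  0.6 -0.2]
plunger tool shift mm [ 194.3    1.  -183.3]
rz 0.002106063215496168
```

```bash

python3 -m inch '[{"dx":8,"dy":0,"dz":0,"rx":0,"ry":0,"rz":0,"hand":1},{"dx":8,"dy":0,"dz":0,"rx":0,"ry":0,"rz":0,"hand":1},{"dx":6,"dy":0,"dz":0,"rx":0,"ry":0,"rz":0,"hand":1},{"dx":3,"dy":0,"dz":0,"rx":0,"ry":0,"rz":0,"hand":1},{"dx":2,"dy":0,"dz":0,"rx":0,"ry":0,"rz":0,"hand":1},{"dx":2,"dy":0,"dz":0,"rx":0,"ry":0,"rz":0,"hand":1},{"dx":2,"dy":0,"dz":0,"rx":0,"ry":0,"rz":0,"hand":1},{"dx":2,"dy":0,"dz":0,"rx":0,"ry":0,"rz":0,"hand":1},{"dx":2,"dy":0,"dz":0,"rx":0,"ry":0,"rz":0,"hand":1},{"dx":2,"dy":0,"dz":0,"rx":0,"ry":0,"rz":0,"hand":1}]'
python3 st.py; python3 - <<'E'
from h import *
p,d=bot.grab_frame('wrist');cv2.imwrite('pics/w3.png',p[:,:,::-1])
E
```

```text
clock: 4.8
position: [0.4709, -0.0218, 0.0471]
tool_rot: [-3.142, 0.0, -0.322]
force: [-0.6, 0.5, -0.9]
grip_width: 0.0001
4.8 [ 0.4709 -0.0218  0.0471] [-3.142  0.    -0.322] F [-0.6  0.5 -0.9] 0.00010760038499653692 [ 0.03  0.53 -0.15  2.11  0.15  0.51 -2.12]
prepush tool shift mm [-37.8   0.6   0.1]
plunger tool shift mm [ 157.2    0.7 -182.9]
rz 0.0007171149424077261
```

View pics/w3.png

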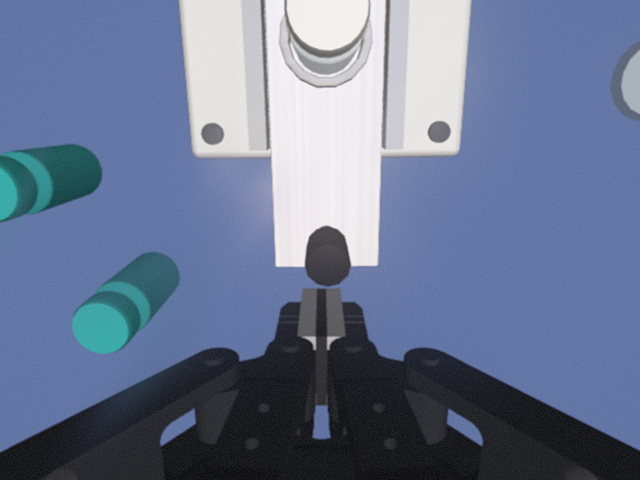

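The fingers are just short of the knob (258,328), about 2 mm off laterally, and the vial stands in its nest at (20,327). I'll push slowly.

```bash

python3 -m inch '[{"dx":2,"dy":0.3,"dz":0,"rx":0,"ry":0,"rz":0,"hand":1},{"dx":2,"dy":0.3,"dz":0,"rx":0,"ry":0,"rz":0,"hand":1},{"dx":2,"dy":0.3,"dz":0,"rx":0,"ry":0,"rz":0,"hand":1},{"dx":2,"dy":0,"dz":0,"rx":0,"ry":0,"rz":0,"hand":1},{"dx":2,"dy":0,"dz":0,"rx":0,"ry":0,"rz":0,"hand":1},{"dx":2.5,"dy":0,"dz":0,"rx":0,"ry":0,"rz":0,"hand":1},{"dx":2.5,"dy":0,"dz":0,"rx":0,"ry":0,"rz":0,"hand":1},{"dx":2.5,"dy":0,"dz":0,"rx":0,"ry":0,"rz":0,"hand":1},{"dx":2.5,"dy":0,"dz":0,"rx":0,"ry":0,"rz":0,"hand":1},{"dx":2.5,"dy":0,"dz":0,"rx":0,"ry":0,"rz":0,"hand":1}]'
python3 st.py; python3 - <<'E'
from h import *
p,d=bot.grab_frame('wrist');cv2.imwrite('pics/w4.png',p[:,:,::-1])
E
```

```text
clock: 5.85
position: [0.4921, -0.0298, 0.0471]
tool_rot: [-3.142, -0.0, -0.322]
force: [-0.9, 0.0, -0.4]
grip_width: 0.0003
5.85 [ 0.4921 -0.0298  0.0471] [-3.142 -0.    -0.322] F [-0.9  0.  -0.4] 0.00028245285186435687 [ 0.05  0.55 -0.15  2.06  0.15  0.54 -2.1 ]
prepush tool shift mm [-60.4  -0.3   0.1]
plunger tool shift mm [ 134.6   -0.2 -182.9]
rz 0.0006262444517207144
```

View pics/w4.png

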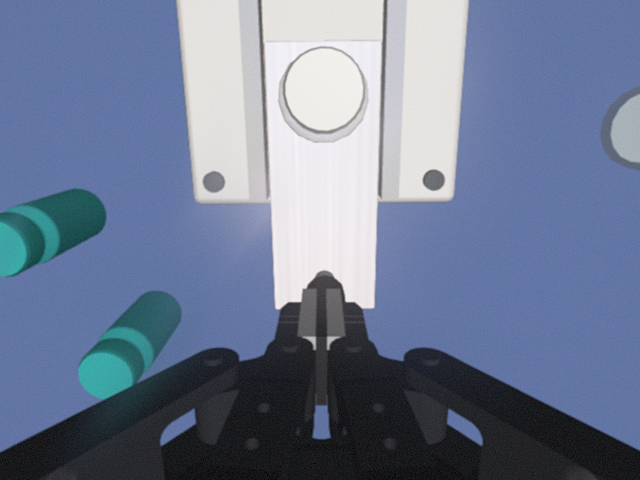

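```bash
cat > sl.py <<'E'
from h import *
# press-frame position of pixel on plane z
def pf(c,r,cc,z):
    P=atz(c,r,cc,z)[:2]-[.6198,-.0722];a=-.3229
    return (P@np.array([[np.cos(a),-np.sin(a)],[np.sin(a),np.cos(a)]])*1000).round(1)
E
python3 - <<'E'
from sl import *
c=cal('wrist')
print('now slide end',pf(c,307,350,.0255),'base edge',pf(c,202,230,.014),'cap top',pf(c,89,324,.0875))
c=cal('top'); print('start slide end',pf(c,339,367,.0255),'corners',pf(c,336,354,.0255),pf(c,344.5,379,.0255),'base',pf(c,324,406,.014))
E
```

```text
now slide end [-158.1  -14.1] base edge [-107.3   45.2] cap top [-58.3  -0.3]
start slide end [-157.    -2.8] corners [-159.3   21.3] [-159.5  -26.4] base [-108.4  -64.1]
```

```bash
python3 st.py; python3 - <<'E'
from sl import *
p,d=bot.grab_frame('wrist');p2,d2=bot.grab_frame('top');p3,d3=bot.grab_frame('scene')
np.savez('n5.npz',p=p,d=d,p2=p2,d2=d2,p3=p3,d3=d3)
c=cal('wrist');o=bot.observe()
f=240/np.tan(np.radians(c['vertical_fov'])/2)
def pr(c,P):
    f=240/np.tan(np.radians(c['vertical_fov'])/2)
    q=Rm(c['orientation']).T@(np.array(P)-c['origin']);return (q[1]/q[2]*f+c['cy'],q[0]/q[2]*f+c['cx'])
print('tcp px',pr(c,o['position']))
for r in range(262,350,8): print(r,d[r,322].round(3),d[r,310].round(3),atd(c,r,310,d[r,310]).round(3),pf(c,r,310,atd(c,r,310,d[r,310])[2]))
a=cv2.resize(p2[180:360,300:480],(600,600),interpolation=cv2.INTER_CUBIC);cv2.imwrite('pics/t5.png',a[:,:,::-1])
a=cv2.resize(p3[170:350,170:350],(600,600),interpolation=cv2.INTER_CUBIC);cv2.imwrite('pics/s5.png',a[:,:,::-1])
E
```

```text
5.9 [ 0.4924 -0.0299  0.0471] [-3.141 -0.    -0.322] F [-0.3 -0.3  0.2] -0.00018803269579247662 [ 0.05  0.55 -0.15  2.06  0.15  0.54 -2.1 ]
prepush tool shift mm [-60.8  -0.3   0.1]
plunger tool shift mm [ 134.3   -0.2 -182.8]
rz 0.0005297525004335779
tcp px (np.float64(278.2224497659998), np.float64(322.6329977473612))
262 0.207 0.207 [ 0.494 -0.024  0.025] [-135.     5.7]
270 0.21 0.209 [ 0.49  -0.023  0.026] [-139.1    5.7]
278 0.19 0.211 [ 0.485 -0.021  0.025] [-143.6    5.8]
286 0.181 0.188 [ 0.49  -0.023  0.047] [-138.5    5.2]
294 0.145 0.145 [ 0.503 -0.029  0.087] [-124.6    4.2]
302 0.139 0.138 [ 0.503 -0.029  0.094] [-124.3    4. ]
310 0.132 0.133 [ 0.503 -0.029  0.1  ] [-124.5    3.9]
318 0.129 0.127 [ 0.503 -0.029  0.106] [-124.2    3.8]
326 0.122 0.122 [ 0.503 -0.029  0.111] [-124.     3.6]
334 0.119 0.118 [ 0.503 -0.029  0.115] [-124.3    3.6]
342 0.117 0.113 [ 0.504 -0.03   0.12 ] [-123.8    3.4]
```

View pics/t5.png

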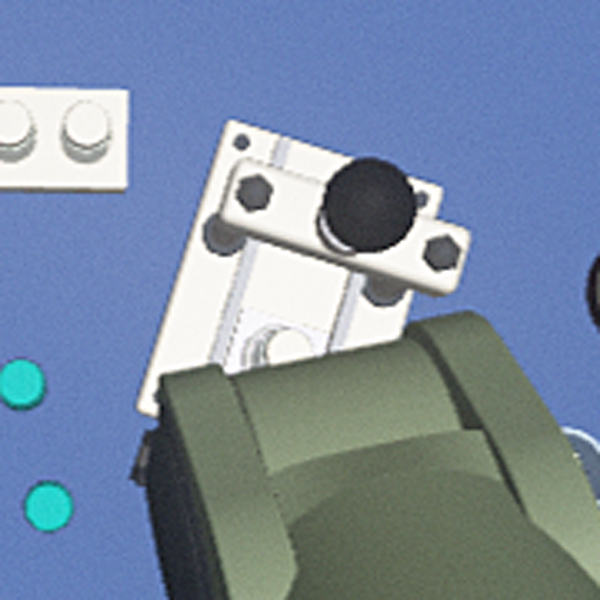

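View pics/s5.png

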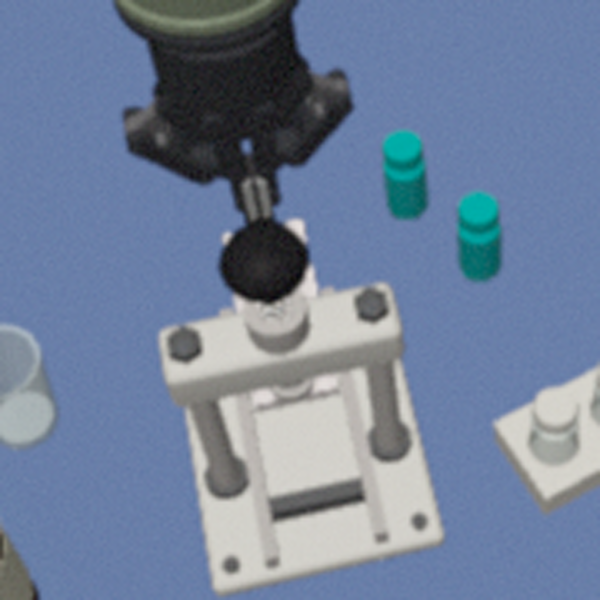

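```bash
python3 - <<'E'
from sl import *
# now: fine profile
z=np.load('n5.npz');d=z['d'];c=cal('wrist');o=bot.observe();Rt=R.from_euler('xyz',o['tool_rot']).as_matrix()
def tf(r,cc): return (Rt.T@(atd(c,r,cc,d[r,cc])-o['position'])*1000).round(1)
for cc in (303,310,322,335,341): print(cc,[(r,tf(r,cc).tolist()) for r in (270,276,282,286,288,290,292,296,310)])
w=np.load('w1.npz')['d']
# same tool-fixed camera: use tool-frame transform (c and pose relation constant)
d=w
for r,cc in [(300,180),(307,170),(310,185),(320,180),(340,160),(308,460),(320,470)]: print('open',r,cc,tf(r,cc))
w=np.load('w2.npz')['d'];d=w
for r in range(284,350,6): print('shut free',r,tf(r,310),tf(r,335))
E
```

```text
303 [(270, [-4.6, -9.4, 22.3]), (276, [-7.3, -9.4, 21.2]), (282, [-11.0, -9.5, 22.6]), (286, [-12.4, -9.5, 20.9]), (288, [-14.0, -9.5, 22.4]), (290, [10.4, -7.0, -37.1]), (292, [10.2, -6.9, -38.4]), (296, [10.6, -6.8, -42.7]), (310, [10.6, -6.4, -53.1])]
310 [(270, [-4.3, -6.0, 21.5]), (276, [-8.0, -6.1, 23.1]), (282, [-4.0, -5.6, 5.5]), (286, [-3.7, -5.5, 0.1]), (288, [-3.3, -5.4, -3.0]), (290, [10.8, -4.5, -38.0]), (292, [10.4, -4.5, -38.9]), (296, [10.2, -4.5, -41.8]), (310, [10.3, -4.2, -52.6])]
322 [(270, [-4.8, -0.2, 22.8]), (276, [-4.9, -0.2, 15.1]), (282, [-1.0, -0.3, -1.9]), (286, [-1.1, -0.3, -6.0]), (288, [-0.8, -0.3, -8.8]), (290, [10.9, -0.4, -38.3]), (292, [10.7, -0.4, -39.4]), (296, [10.1, -0.4, -41.5]), (310, [10.7, -0.5, -53.3])]
335 [(270, [-4.6, 6.2, 22.3]), (276, [-7.4, 6.2, 21.6]), (282, [-2.6, 5.5, 2.0]), (286, [-2.0, 5.3, -3.8]), (288, [-2.1, 5.2, -5.8]), (290, [10.5, 4.0, -37.4]), (292, [10.7, 4.0, -39.5]), (296, [10.8, 3.9, -43.1]), (310, [10.8, 3.5, -53.5])]
341 [(270, [-4.7, 9.1, 22.6]), (276, [-7.4, 9.1, 21.5]), (282, [-10.4, 9.1, 21.2]), (286, [-4.8, 8.2,
[... 265 characters left out ...]
 -56.4]
open 340 160 [ 10.7 -43.9 -71.5]
open 308 460 [ 10.5  42.6 -51.6]
open 320 470 [ 10.2  43.3 -59.1]
shut free 284 [-84.5 -10.6 198.3] [-85.2  12.8 200. ]
shut free 290 [ 10.1  -4.6 -36.4] [ 10.8   4.  -38. ]
shut free 296 [ 10.5  -4.4 -42.4] [ 10.1   3.9 -41.5]
shut free 302 [ 10.8  -4.3 -47.8] [ 10.3   3.7 -46.7]
shut free 308 [ 10.6  -4.2 -51.8] [ 10.2   3.6 -50.9]
shut free 314 [ 10.4  -4.1 -55.5] [ 10.6   3.4 -55.8]
shut free 320 [ 10.6  -4.  -59.7] [ 10.9   3.3 -60.5]
shut free 326 [ 10.5  -4.  -63.2] [ 10.5   3.2 -63.3]
shut free 332 [ 10.5  -3.9 -66.9] [ 10.4   3.1 -66.7]
shut free 338 [ 10.4  -3.8 -69.9] [  9.6   3.  -68.6]
shut free 344 [ 11.2  -3.7 -74.5] [ 12.1   2.8 -76. ]
```

The measurements disagree with the stated tool. Depth puts the shut fingertips about 37 mm short of the reported TCP, and 51 mm when open. The slide has not moved and the knob sits under the fingers with no force, so the real tip is now at z of about 0.084, above the 68 mm knob. I'll back off in front of the slide, check from the scene camera, and go lower.

```bash

python3 -m inch '[{"dx":-8,"dy":0,"dz":0,"rx":0,"ry":0,"rz":0,"hand":1},{"dx":-12,"dy":0,"dz":0,"rx":0,"ry":0,"rz":0,"hand":1},{"dx":-12,"dy":0,"dz":0,"rx":0,"ry":0,"rz":0,"hand":1},{"dx":-8,"dy":0,"dz":0,"rx":0,"ry":0,"rz":0,"hand":1},{"dx":-5,"dy":0,"dz":0,"rx":0,"ry":0,"rz":0,"hand":1},{"dx":0,"dy":0,"dz":0,"rx":0,"ry":0,"rz":0,"hand":1}]'
python3 st.py; python3 - <<'E'
from sl import *
p,d=bot.grab_frame('wrist');p3,d3=bot.grab_frame('scene');np.savez('n6.npz',p=p,d=d,p3=p3,d3=d3)
a=cv2.resize(p3[130:310,170:410],(800,600),interpolation=cv2.INTER_CUBIC);cv2.imwrite('pics/s6.png',a[:,:,::-1])
c=cal('scene');o=bot.observe()
f=240/np.tan(np.radians(c['vertical_fov'])/2)
for dz in (0,.037):
    q=Rm(c['orientation']).T@(o['position']+[0,0,dz]-c['origin']); r,cc=q[1]/q[2]*f+c['cy'],q[0]/q[2]*f+c['cx'];print('tip px if',dz,r,cc,'crop',(r-130)*3.333,(cc-170)*3.333)
E
```

```text
clock: 6.65
position: [0.4487, -0.0152, 0.0472]
tool_rot: [3.142, 0.0, -0.322]
force: [-0.7, -0.0, 0.3]
grip_width: -0.0002
6.65 [ 0.4487 -0.0152  0.0472] [ 3.142  0.    -0.322] F [-0.7 -0.   0.3] -0.00015341021276378075 [ 0.02  0.51 -0.15  2.17  0.15  0.48 -2.14]
prepush tool shift mm [-14.6  -0.3   0.2]
plunger tool shift mm [ 180.3   -0.  -182.8]
rz 0.0012021864300416074
tip px if 0 223.75226177206017 246.59188060862124 crop 312.47628848627653 255.2807380685346
tip px if 0.037 212.62928974419586 244.16423196841546 crop 275.4034227174048 247.18938515072875
```

View pics/s6.png

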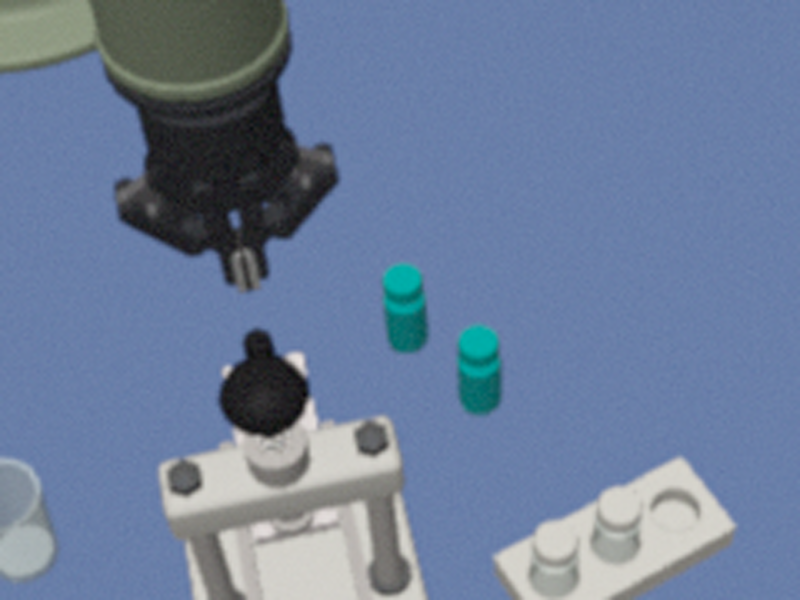

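The scene crop shows the fingertips ending at about (288,247). That fits a tip 37 mm short (front edge a little below 275) and not the reported TCP (312), so it agrees with the wrist camera. I'll lower 36 mm.

```bash

python3 -m inch '[{"dx":0,"dy":0,"dz":8,"rx":0,"ry":0,"rz":0,"hand":1},{"dx":0,"dy":0,"dz":10,"rx":0,"ry":0,"rz":0,"hand":1},{"dx":0,"dy":0,"dz":10,"rx":0,"ry":0,"rz":0,"hand":1},{"dx":0,"dy":0,"dz":6,"rx":0,"ry":0,"rz":0,"hand":1},{"dx":0,"dy":0,"dz":2,"rx":0,"ry":0,"rz":0,"hand":1},{"dx":3,"dy":0,"dz":0,"rx":0,"ry":0,"rz":0,"hand":1},{"dx":2,"dy":0,"dz":0,"rx":0,"ry":0,"rz":0,"hand":1},{"dx":2,"dy":0,"dz":0,"rx":0,"ry":0,"rz":0,"hand":1}]'
python3 st.py; python3 - <<'E'
from h import *
p,d=bot.grab_frame('wrist');cv2.imwrite('pics/w7.png',p[:,:,::-1])
E
```

```text
clock: 7.55
position: [0.4563, -0.0178, 0.0114]
tool_rot: [-3.141, -0.001, -0.322]
force: [0.1, -0.1, -0.4]
grip_width: 0.0001
7.55 [ 0.4563 -0.0178  0.0114] [-3.141e+00 -1.000e-03 -3.220e-01] F [ 0.1 -0.1 -0.4] 0.00014106848620837033 [ 0.    0.59 -0.12  2.16  0.18  0.4  -2.15]
prepush tool shift mm [-22.7  -0.3 -35.6]
plunger tool shift mm [ 1.724e+02 -2.000e-01 -2.185e+02]
rz 0.0005731343232927011
```

View pics/w7.png

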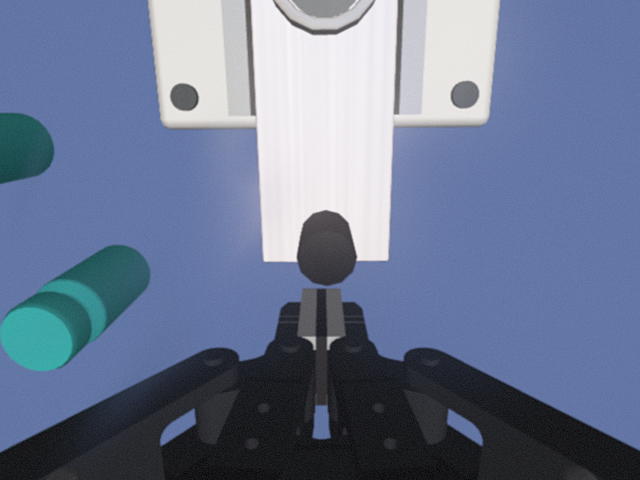

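Now the fingers are low and face the knob (250,326) from the front. Pushing.

```bash

python3 -m inch '[{"dx":2,"dy":0.2,"dz":0,"rx":0,"ry":0,"rz":0,"hand":1},{"dx":2,"dy":0.2,"dz":0,"rx":0,"ry":0,"rz":0,"hand":1},{"dx":2,"dy":0.2,"dz":0,"rx":0,"ry":0,"rz":0,"hand":1},{"dx":2,"dy":0,"dz":0,"rx":0,"ry":0,"rz":0,"hand":1},{"dx":2,"dy":0,"dz":0,"rx":0,"ry":0,"rz":0,"hand":1},{"dx":2,"dy":0,"dz":0,"rx":0,"ry":0,"rz":0,"hand":1},{"dx":2,"dy":0,"dz":0,"rx":0,"ry":0,"rz":0,"hand":1},{"dx":2.5,"dy":0,"dz":0,"rx":0,"ry":0,"rz":0,"hand":1},{"dx":2.5,"dy":0,"dz":0,"rx":0,"ry":0,"rz":0,"hand":1},{"dx":2.5,"dy":0,"dz":0,"rx":0,"ry":0,"rz":0,"hand":1}]'
python3 st.py; python3 - <<'E'
from h import *
p,d=bot.grab_frame('wrist');cv2.imwrite('pics/w8.png',p[:,:,::-1])
E
```

```text
clock: 8.6
position: [0.4762, -0.0251, 0.0111]
tool_rot: [-3.142, 0.0, -0.322]
force: [-0.8, 0.8, 0.4]
grip_width: 0.0002
8.6 [ 0.4762 -0.0251  0.0111] [-3.142  0.    -0.322] F [-0.8  0.8  0.4] 0.00024326094872769344 [ 0.03  0.61 -0.13  2.11  0.17  0.43 -2.13]
prepush tool shift mm [-43.9  -0.9 -35.9]
plunger tool shift mm [ 151.1   -0.7 -218.9]
rz 0.0007490022840864197
```

View pics/w8.png

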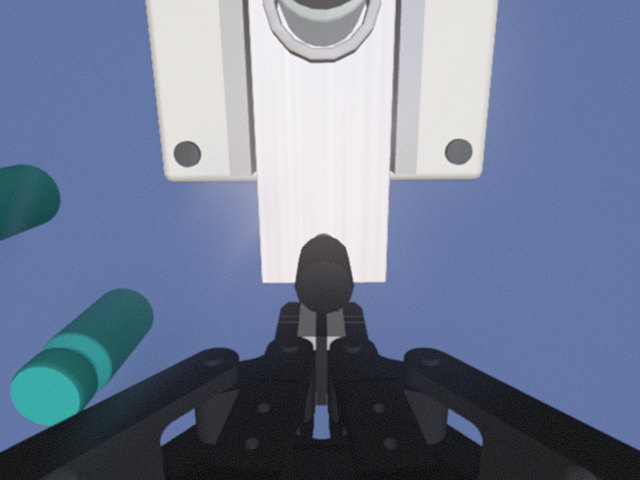

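Now the slide moves with the fingers (its overhang shrank from 135 to 103 px) and the knob is held in front of them. Continuing.

```bash

python3 -m inch '[{"dx":2.5,"dy":0,"dz":0,"rx":0,"ry":0,"rz":0,"hand":1},{"dx":3,"dy":0,"dz":0,"rx":0,"ry":0,"rz":0,"hand":1},{"dx":3,"dy":0,"dz":0,"rx":0,"ry":0,"rz":0,"hand":1},{"dx":3,"dy":0,"dz":0,"rx":0,"ry":0,"rz":0,"hand":1},{"dx":3,"dy":0,"dz":0,"rx":0,"ry":0,"rz":0,"hand":1},{"dx":3,"dy":0,"dz":0,"rx":0,"ry":0,"rz":0,"hand":1},{"dx":3,"dy":0,"dz":0,"rx":0,"ry":0,"rz":0,"hand":1},{"dx":3,"dy":0,"dz":0,"rx":0,"ry":0,"rz":0,"hand":1},{"dx":3,"dy":0,"dz":0,"rx":0,"ry":0,"rz":0,"hand":1},{"dx":3,"dy":0,"dz":0,"rx":0,"ry":0,"rz":0,"hand":1}]'
python3 -m inch '[{"dx":2.5,"dy":0,"dz":0,"rx":0,"ry":0,"rz":0,"hand":1},{"dx":2.5,"dy":0,"dz":0,"rx":0,"ry":0,"rz":0,"hand":1},{"dx":2,"dy":0,"dz":0,"rx":0,"ry":0,"rz":0,"hand":1},{"dx":2,"dy":0,"dz":0,"rx":0,"ry":0,"rz":0,"hand":1},{"dx":1.5,"dy":0,"dz":0,"rx":0,"ry":0,"rz":0,"hand":1},{"dx":1.5,"dy":0,"dz":0,"rx":0,"ry":0,"rz":0,"hand":1}]'
python3 st.py; python3 - <<'E'
from h import *
p,d=bot.grab_frame('wrist');cv2.imwrite('pics/w9.png',p[:,:,::-1])
E
```

```text
clock: 9.65
position: [0.5042, -0.0345, 0.0111]
tool_rot: [-3.142, 0.0, -0.322]
force: [-1.0, 1.7, 0.4]
grip_width: 0.0004
clock: 10.25
position: [0.5155, -0.0382, 0.0111]
tool_rot: [-3.142, 0.0, -0.322]
force: [-1.1, 2.4, -0.8]
grip_width: -0.0003
10.25 [ 0.5155 -0.0382  0.0111] [-3.142  0.    -0.322] F [-1.1  2.4 -0.8] -0.0003177390037779779 [ 0.06  0.64 -0.14  2.01  0.17  0.5  -2.09]
prepush tool shift mm [-85.3  -1.  -35.9]
plunger tool shift mm [ 109.7   -0.8 -218.9]
rz 0.0006447209237936957
```

View pics/w9.png

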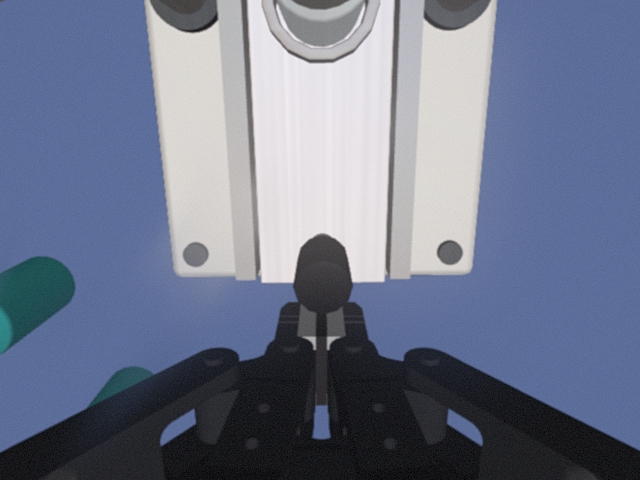

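```bash

python3 -m inch '[{"dx":1,"dy":0,"dz":0,"rx":0,"ry":0,"rz":0,"hand":1},{"dx":1,"dy":0,"dz":0,"rx":0,"ry":0,"rz":0,"hand":1},{"dx":1,"dy":0,"dz":0,"rx":0,"ry":0,"rz":0,"hand":1},{"dx":1,"dy":0,"dz":0,"rx":0,"ry":0,"rz":0,"hand":1}]'
python3 -m inch '[{"dx":0.5,"dy":0,"dz":0,"rx":0,"ry":0,"rz":0,"hand":1},{"dx":0.5,"dy":0,"dz":0,"rx":0,"ry":0,"rz":0,"hand":1}]'; python3 st.py
```

```text
clock: 10.7
position: [0.5192, -0.0395, 0.0111]
tool_rot: [3.142, 0.0, -0.322]
force: [-2.1, 1.1, -0.2]
grip_width: 0.0001
clock: 10.9
position: [0.5201, -0.0398, 0.0111]
tool_rot: [3.142, 0.0, -0.322]
force: [-1.2, 0.9, 0.4]
grip_width: -0.0002
10.9 [ 0.5201 -0.0398  0.0111] [ 3.142  0.    -0.322] F [-1.2  0.9  0.4] -0.00016528019161553983 [ 0.06  0.65 -0.14  2.    0.17  0.51 -2.09]
prepush tool shift mm [-90.2  -1.  -35.9]
plunger tool shift mm [ 104.8   -0.9 -218.9]
rz 0.00060364868947832
```

```bash

for i in 1 2; do :; done
python3 -m inch '[{"dx":0.5,"dy":0,"dz":0,"rx":0,"ry":0,"rz":0,"hand":1},{"dx":0.5,"dy":0,"dz":0,"rx":0,"ry":0,"rz":0,"hand":1}]'
python3 -m inch '[{"dx":0.5,"dy":0,"dz":0,"rx":0,"ry":0,"rz":0,"hand":1},{"dx":0.5,"dy":0,"dz":0,"rx":0,"ry":0,"rz":0,"hand":1}]'; python3 st.py
```

```text
clock: 11.1
position: [0.5211, -0.0402, 0.0111]
tool_rot: [3.142, 0.0, -0.322]
force: [-1.1, 0.8, -0.0]
grip_width: -0.0
clock: 11.3
position: [0.5216, -0.0403, 0.011]
tool_rot: [3.141, 0.001, -0.322]
force: [-6.6, 3.1, 5.0]
grip_width: -0.0001
11.3 [ 0.5216 -0.0403  0.011 ] [ 3.141e+00  1.000e-03 -3.220e-01] F [-6.6  3.1  5. ] -0.0001387156222960051 [ 0.07  0.65 -0.14  1.99  0.17  0.51 -2.09]
prepush tool shift mm [-91.7  -1.  -35.9]
plunger tool shift mm [ 103.1   -0.8 -219.1]
rz 0.0008186048069363516
```

The force rises just where the back stop must be. I'll push a touch more, hold, and look.

```bash

python3 -m inch '[{"dx":0.5,"dy":0,"dz":0,"rx":0,"ry":0,"rz":0,"hand":1},{"dx":0,"dy":0,"dz":0,"rx":0,"ry":0,"rz":0,"hand":1},{"dx":0,"dy":0,"dz":0,"rx":0,"ry":0,"rz":0,"hand":1}]'; python3 st.py; python3 - <<'E'
from sl import *
p,d=bot.grab_frame('wrist');c=cal('wrist');cv2.imwrite('pics/w10.png',p[:,:,::-1])
p3,d3=bot.grab_frame('scene')
a=cv2.resize(p3[190:350,190:350],(600,600),interpolation=cv2.INTER_CUBIC);cv2.imwrite('pics/s10.png',a[:,:,::-1])
E
```

```text
clock: 11.6
position: [0.5215, -0.0403, 0.011]
tool_rot: [3.141, 0.002, -0.322]
force: [-6.5, 4.0, 6.4]
grip_width: -0.0002
11.6 [ 0.5215 -0.0403  0.011 ] [ 3.141e+00  2.000e-03 -3.220e-01] F [-6.5  4.   6.4] -0.0001691282893428473 [ 0.07  0.65 -0.14  1.99  0.17  0.51 -2.09]
prepush tool shift mm [-91.7  -1.  -35.8]
plunger tool shift mm [ 102.9   -0.7 -219.2]
rz 0.0009220196681057335
```

View pics/w10.png

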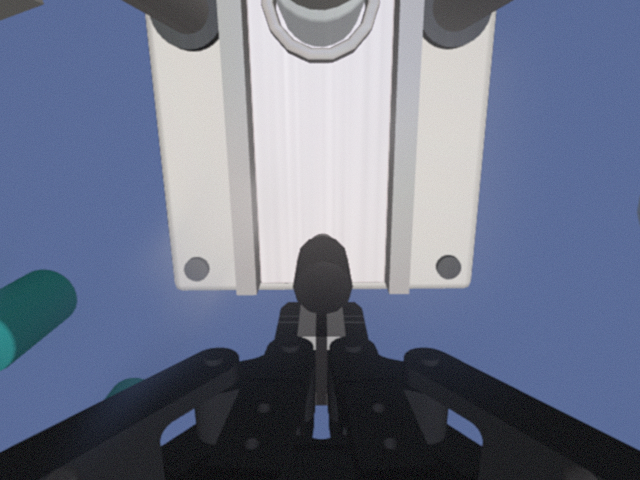

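View pics/s10.png

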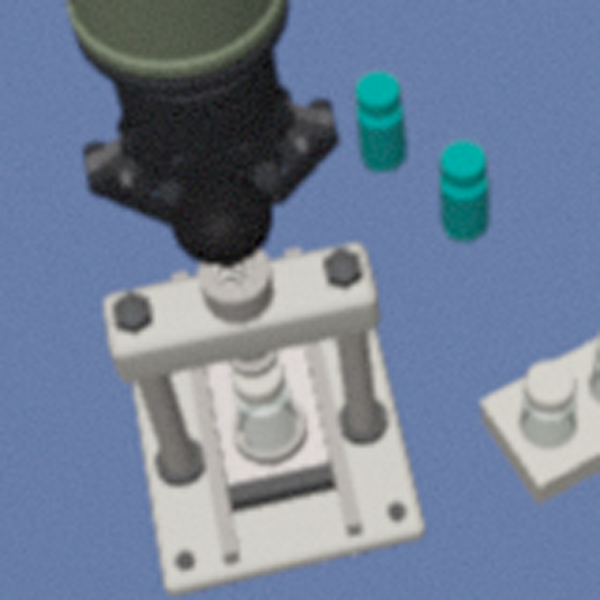

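In the scene crop the slide lies against its dark back stop (485,280) and the vial stands upright under the ram (400,265), cap proud. The wrist picture shows the slide's end level with the base edge. I'll back straight off, because the camera is near the palm knob, then rise.

```bash

python3 -m inch '[{"dx":-5,"dy":0,"dz":0,"rx":0,"ry":0,"rz":0,"hand":1},{"dx":-10,"dy":0,"dz":0,"rx":0,"ry":0,"rz":0,"hand":1},{"dx":-15,"dy":0,"dz":0,"rx":0,"ry":0,"rz":0,"hand":1},{"dx":-15,"dy":0,"dz":0,"rx":0,"ry":0,"rz":0,"hand":1},{"dx":-10,"dy":0,"dz":-10,"rx":0,"ry":0,"rz":0,"hand":1},{"dx":0,"dy":0,"dz":-25,"rx":0,"ry":0,"rz":0,"hand":1},{"dx":0,"dy":0,"dz":-30,"rx":0,"ry":0,"rz":0,"hand":1},{"dx":0,"dy":0,"dz":-30,"rx":0,"ry":0,"rz":0,"hand":1},{"dx":0,"dy":0,"dz":-30,"rx":0,"ry":0,"rz":0,"hand":1},{"dx":0,"dy":0,"dz":-30,"rx":0,"ry":0,"rz":0,"hand":1}]'
python3 -m inch '[{"dx":0,"dy":0,"dz":-30,"rx":0,"ry":0,"rz":0,"hand":1},{"dx":0,"dy":0,"dz":-25,"rx":0,"ry":0,"rz":0,"hand":1},{"dx":0,"dy":0,"dz":-12,"rx":0,"ry":0,"rz":0,"hand":1},{"dx":0,"dy":0,"dz":0,"rx":0,"ry":0,"rz":0,"hand":1}]'
python3 st.py; python3 - <<'E'
from sl import *
p,d=bot.grab_frame('wrist');c=cal('wrist');cv2.imwrite('pics/w11.png',p[:,:,::-1]);np.savez('n11.npz',p=p,d=d)
for t in ('plunger_top','carriage_knob'):
  for k in bot.tip_of('wrist',t)[:2]:
    r,cc=k['centre']; print(t,k,pf(c,r,cc,.23 if t[0]=='p' else .054),d[int(r),int(cc)],atd(c,r,cc,d[int(r),int(cc)]).round(4))
E
```

```text
clock: 12.7
position: [0.47, -0.0231, 0.1682]
tool_rot: [-3.141, -0.001, -0.322]
force: [0.6, -0.9, -0.0]
grip_width: 0.0003
clock: 13.1
position: [0.4708, -0.0231, 0.2346]
tool_rot: [-3.141, -0.003, -0.322]
force: [0.7, 0.3, 0.2]
grip_width: 0.0005
13.1 [ 0.4708 -0.0231  0.2346] [-3.141e+00 -3.000e-03 -3.220e-01] F [0.7 0.3 0.2] 0.0005020433089534679 [ 0.09  0.24 -0.2   1.94  0.06  0.96 -2.03]
prepush tool shift mm [-38.6  -0.6 187.5]
plunger tool shift mm [156.9  -0.7   5.1]
rz 0.0005279305444721438
carriage_knob {'centre': [110.9, 320.5], 'score': 0.63} [-86.7   0.1] 0.3270186 [ 0.5375 -0.0446  0.0674]
```

View pics/w11.png

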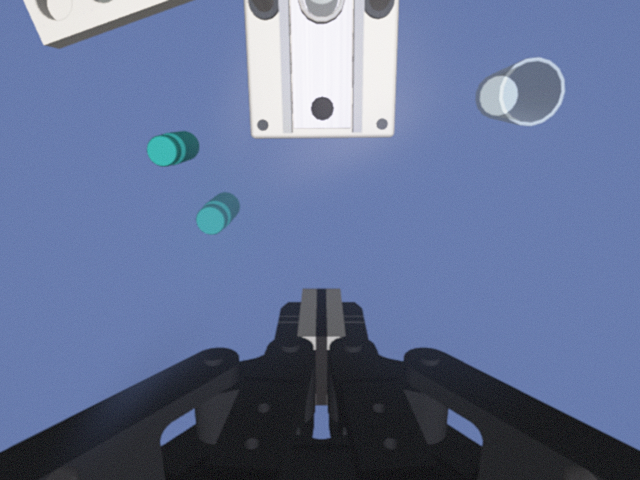

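The slide stayed home (knob measured at about -86 mm against -85). Moving over the palm knob, with the true tip at z of about 0.272.

```bash

python3 -m inch '[{"dx":10,"dy":-0.7,"dz":0,"rx":0,"ry":0,"rz":0,"hand":1},{"dx":20,"dy":0,"dz":0,"rx":0,"ry":0,"rz":0,"hand":1},{"dx":25,"dy":0,"dz":0,"rx":0,"ry":0,"rz":0,"hand":1},{"dx":25,"dy":0,"dz":0,"rx":0,"ry":0,"rz":0,"hand":1},{"dx":25,"dy":0,"dz":0,"rx":0,"ry":0,"rz":0,"hand":1},{"dx":25,"dy":0,"dz":0,"rx":0,"ry":0,"rz":0,"hand":1},{"dx":17,"dy":0,"dz":0,"rx":0,"ry":0,"rz":0,"hand":1},{"dx":10,"dy":0,"dz":0,"rx":0,"ry":0,"rz":0,"hand":1},{"dx":0,"dy":0,"dz":0,"rx":0,"ry":0,"rz":0,"hand":1}]'
python3 st.py; python3 - <<'E'
from sl import *
p,d=bot.grab_frame('wrist');c=cal('wrist');cv2.imwrite('pics/w12.png',p[:,:,::-1])
p3,d3=bot.grab_frame('scene')
a=cv2.resize(p3[150:330,170:350],(600,600),interpolation=cv2.INTER_CUBIC);cv2.imwrite('pics/s12.png',a[:,:,::-1])
E
```

```text
clock: 14.15
position: [0.62, -0.0726, 0.2318]
tool_rot: [3.141, 0.001, -0.323]
force: [-0.5, 0.3, -0.1]
grip_width: 0.0005
14.15 [ 0.62   -0.0726  0.2318] [ 3.141e+00  1.000e-03 -3.230e-01] F [-0.5  0.3 -0.1] 0.00045529008477447847 [ 0.13  0.49 -0.16  1.56  0.08  1.1  -1.94]
prepush tool shift mm [-195.    -0.4  185.1]
plunger tool shift mm [-0.3 -0.3  1.8]
rz 0.0002929164963605957
```

View pics/w12.png

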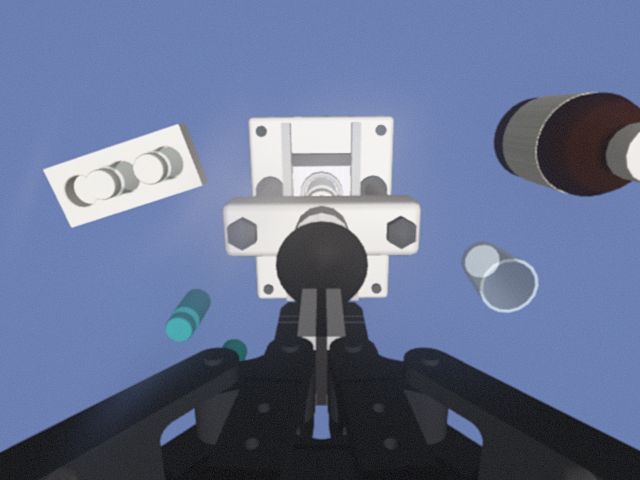

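View pics/s12.png

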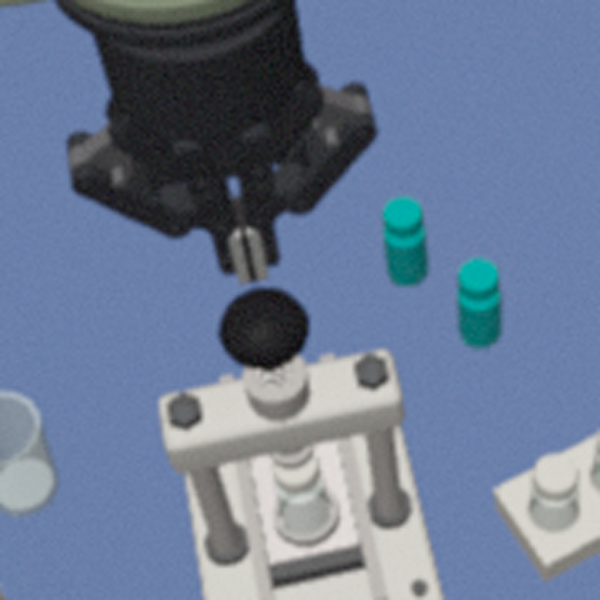

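The palm knob is centred under the shut fingers in both pictures (wrist col 322; scene crop tip (275,250) above knob (328,265)), and the vial stands under the ram. Descending about 35 mm, then slowly.

```bash

python3 -m inch '[{"dx":0,"dy":0,"dz":8,"rx":0,"ry":0,"rz":0,"hand":1},{"dx":0,"dy":0,"dz":10,"rx":0,"ry":0,"rz":0,"hand":1},{"dx":0,"dy":0,"dz":8,"rx":0,"ry":0,"rz":0,"hand":1},{"dx":0,"dy":0,"dz":4,"rx":0,"ry":0,"rz":0,"hand":1},{"dx":0,"dy":0,"dz":2,"rx":0,"ry":0,"rz":0,"hand":1},{"dx":0,"dy":0,"dz":2,"rx":0,"ry":0,"rz":0,"hand":1}]'
python3 -m inch '[{"dx":0,"dy":0,"dz":2,"rx":0,"ry":0,"rz":0,"hand":1},{"dx":0,"dy":0,"dz":2,"rx":0,"ry":0,"rz":0,"hand":1},{"dx":0,"dy":0,"dz":2,"rx":0,"ry":0,"rz":0,"hand":1}]'
python3 -m inch '[{"dx":0,"dy":0,"dz":2,"rx":0,"ry":0,"rz":0,"hand":1},{"dx":0,"dy":0,"dz":2,"rx":0,"ry":0,"rz":0,"hand":1}]'
python3 st.py
```

```text
clock: 14.85
position: [0.6195, -0.0722, 0.199]
tool_rot: [-3.142, -0.0, -0.322]
force: [-0.2, 0.3, 0.5]
grip_width: -0.0003
clock: 15.15
position: [0.6196, -0.0722, 0.1935]
tool_rot: [-3.141, -0.001, -0.322]
force: [-2.6, 0.5, 5.9]
grip_width: -0.0004
clock: 15.35
position: [0.6197, -0.0722, 0.1896]
tool_rot: [-3.141, -0.001, -0.322]
force: [-2.5, 0.2, 7.5]
grip_width: 0.0001
15.35 [ 0.6197 -0.0722  0.1896] [-3.141e+00 -1.000e-03 -3.220e-01] F [-2.5  0.2  7.5] 0.0001415726647371698 [ 0.13  0.53 -0.15  1.61  0.09  1.01 -1.95]
prepush tool shift mm [-1.950e+02 -1.000e-01  1.424e+02]
plunger tool shift mm [  0.1  -0.1 -40.4]
rz 0.0005483224359437711
```

Contact came at about 0.194 with 6 N, as predicted, so the stop should be at about 0.174.

```bash

python3 -m inch '[{"dx":0,"dy":0,"dz":2,"rx":0,"ry":0,"rz":0,"hand":1},{"dx":0,"dy":0,"dz":2,"rx":0,"ry":0,"rz":0,"hand":1},{"dx":0,"dy":0,"dz":2,"rx":0,"ry":0,"rz":0,"hand":1},{"dx":0,"dy":0,"dz":2,"rx":0,"ry":0,"rz":0,"hand":1}]'
python3 -m inch '[{"dx":0,"dy":0,"dz":1.5,"rx":0,"ry":0,"rz":0,"hand":1},{"dx":0,"dy":0,"dz":1.5,"rx":0,"ry":0,"rz":0,"hand":1},{"dx":0,"dy":0,"dz":1,"rx":0,"ry":0,"rz":0,"hand":1}]'
python3 -m inch '[{"dx":0,"dy":0,"dz":1,"rx":0,"ry":0,"rz":0,"hand":1},{"dx":0,"dy":0,"dz":1,"rx":0,"ry":0,"rz":0,"hand":1}]'
python3 st.py
```

```text
clock: 15.75
position: [0.6197, -0.0722, 0.1819]
tool_rot: [-3.141, -0.001, -0.322]
force: [-5.3, 0.7, 14.2]
grip_width: 0.0002
clock: 16.05
position: [0.6197, -0.0722, 0.1781]
tool_rot: [-3.141, -0.001, -0.322]
force: [-6.7, 0.5, 20.6]
grip_width: -0.0
clock: 16.25
position: [0.6199, -0.0722, 0.1779]
tool_rot: [-3.141, -0.002, -0.322]
force: [-18.6, 1.5, 48.6]
grip_width: 0.0003
16.25 [ 0.6199 -0.0722  0.1779] [-3.141e+00 -2.000e-03 -3.220e-01] F [-18.6   1.5  48.6] 0.0002511984321639189 [ 0.13  0.54 -0.15  1.62  0.1   0.98 -1.95]
prepush tool shift mm [-195.4   -0.   130.5]
plunger tool shift mm [ -0.   -0.  -52.1]
rz 0.0004031780616616243
```

A hard stop at 0.178 (48 N). I'll hold briefly and look.

```bash

python3 -m inch '[{"dx":0,"dy":0,"dz":0,"rx":0,"ry":0,"rz":0,"hand":1},{"dx":0,"dy":0,"dz":0,"rx":0,"ry":0,"rz":0,"hand":1}]'
python3 - <<'E'
from sl import *
p3,d3=bot.grab_frame('scene')
a=cv2.resize(p3[150:330,170:350],(600,600),interpolation=cv2.INTER_CUBIC);cv2.imwrite('pics/s13.png',a[:,:,::-1])
E
```

```text
clock: 16.45
position: [0.6199, -0.0723, 0.178]
tool_rot: [-3.141, -0.002, -0.323]
force: [-14.8, 2.0, 38.9]
grip_width: -0.0002
```

View pics/s13.png

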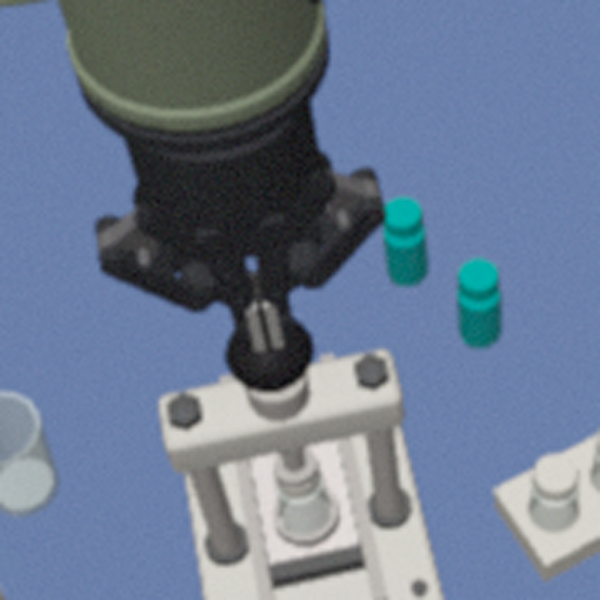

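The palm knob sits down on the bush, the ram rod shows below the bridge and rests on the cap, and the slide is still home. Rising, then moving clear.

```bash

python3 -m inch '[{"dx":0,"dy":0,"dz":-3,"rx":0,"ry":0,"rz":0,"hand":1},{"dx":0,"dy":0,"dz":-5,"rx":0,"ry":0,"rz":0,"hand":1},{"dx":0,"dy":0,"dz":-6,"rx":0,"ry":0,"rz":0,"hand":1},{"dx":0,"dy":0,"dz":-8,"rx":0,"ry":0,"rz":0,"hand":1},{"dx":0,"dy":0,"dz":-12,"rx":0,"ry":0,"rz":0,"hand":1},{"dx":0,"dy":0,"dz":-20,"rx":0,"ry":0,"rz":0,"hand":1},{"dx":0,"dy":0,"dz":-20,"rx":0,"ry":0,"rz":0,"hand":1},{"dx":0,"dy":0,"dz":-10,"rx":0,"ry":0,"rz":0,"hand":1}]'
python3 -m inch '[{"dx":-15,"dy":0,"dz":0,"rx":0,"ry":0,"rz":0,"hand":1},{"dx":-25,"dy":0,"dz":0,"rx":0,"ry":0,"rz":0,"hand":1},{"dx":-25,"dy":0,"dz":0,"rx":0,"ry":0,"rz":0,"hand":1},{"dx":-25,"dy":0,"dz":0,"rx":0,"ry":0,"rz":0,"hand":1},{"dx":-25,"dy":0,"dz":0,"rx":0,"ry":0,"rz":0,"hand":1},{"dx":-25,"dy":0,"dz":0,"rx":0,"ry":0,"rz":0,"hand":1},{"dx":-10,"dy":0,"dz":0,"rx":0,"ry":0,"rz":0,"hand":1},{"dx":0,"dy":0,"dz":0,"rx":0,"ry":0,"rz":0,"hand":1}]'
python3 st.py; python3 - <<'E'
from sl import *
p,d=bot.grab_frame('wrist');c=cal('wrist')
for k in bot.tip_of('wrist','carriage_knob')[:1]: print(k,pf(c,*k['centre'],.054))
p3,d3=bot.grab_frame('scene');c3=cal('scene');np.savez('n14.npz',p3=p3,d3=d3)
a=cv2.resize(p3[200:380,130:370],(800,600),interpolation=cv2.INTER_CUBIC);cv2.imwrite('pics/s14.png',a[:,:,::-1])
for r,cc in ((244,249),(240,249),(248,250)): print(atd(c3,r,cc,d3[r,cc]).round(4))
E
```

```text
clock: 17.3
position: [0.62, -0.0722, 0.2611]
tool_rot: [-3.141, -0.002, -0.322]
force: [-0.0, -0.3, 0.8]
grip_width: 0.0002
clock: 18.1
position: [0.4767, -0.0245, 0.2595]
tool_rot: [3.142, -0.0, -0.322]
force: [0.5, 0.0, 0.4]
grip_width: -0.0002
18.1 [ 0.4767 -0.0245  0.2595] [ 3.142 -0.    -0.322] F [0.5 0.  0.4] -0.00021770386293226194 [ 0.09  0.22 -0.2   1.89  0.05  1.03 -2.02]
prepush tool shift mm [-4.430e+01 -2.000e-01  2.124e+02]
plunger tool shift mm [150.8  -0.   29.5]
rz 0.0011836838356061308
{'centre': [115.7, 322.3], 'score': 0.6} [-83.1  -0.7]
[ 0.6231 -0.0727  0.2323]
[ 0.6146 -0.0687  0.2297]
[ 0.6298 -0.0746  0.2312]
```

View pics/s14.png

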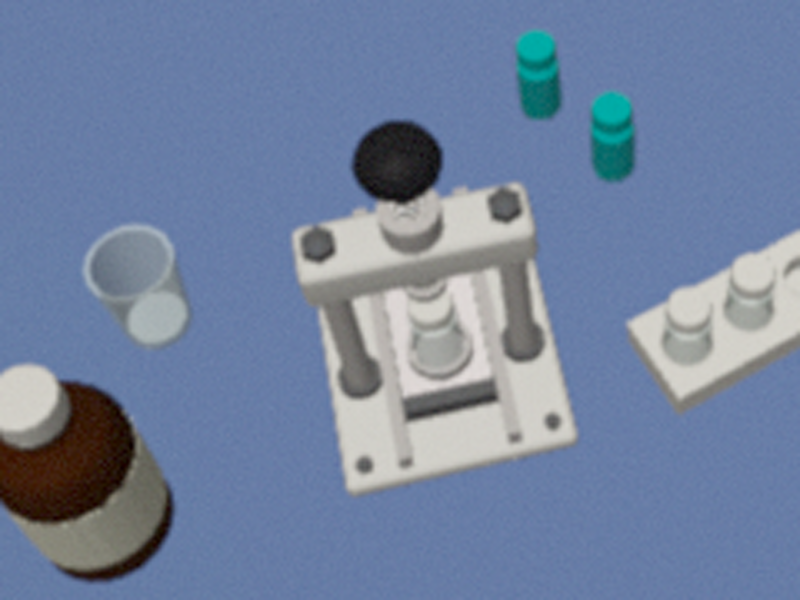

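The plunger knob is back at z of about 0.231, the slide is home against its stop, and the vial stands upright under the ram. One check of the cap's height against the earlier picture.

```bash
python3 - <<'E'
from sl import *
z=np.load('n14.npz');d=z['d3'];c=cal('scene')
for r in range(284,312,2): print(r,[atd(c,r,cc,d[r,cc])[2].round(4) for cc in (257,259,261)])
A=cv2.imread('pics/s12.png')[380:600,220:400];B=cv2.resize(z['p3'][150:330,170:350],(600,600),interpolation=cv2.INTER_CUBIC)[380:600,220:400,::-1]
cv2.imwrite('pics/cmp.png',cv2.resize(np.hstack([A,B]),None,fx=2.1,fy=2.1))
E
```

```text
284 [np.float64(0.1348), np.float64(0.1295), np.float64(0.119)]
286 [np.float64(0.1194), np.float64(0.1108), np.float64(0.1099)]
288 [np.float64(0.1089), np.float64(0.1099), np.float64(0.1058)]
290 [np.float64(0.1051), np.float64(0.084), np.float64(0.0825)]
292 [np.float64(0.0833), np.float64(0.0831), np.float64(0.0827)]
294 [np.float64(0.0834), np.float64(0.8539), np.float64(0.0799)]
296 [np.float64(0.0826), np.float64(0.083), np.float64(0.0799)]
298 [np.float64(0.0739), np.float64(0.0769), np.float64(0.0748)]
300 [np.float64(0.0686), np.float64(0.0699), np.float64(0.0684)]
302 [np.float64(0.0613), np.float64(0.0619), np.float64(0.0604)]
304 [np.float64(0.0529), np.float64(0.0561), np.float64(0.0551)]
306 [np.float64(0.0462), np.float64(0.046), np.float64(0.0473)]
308 [np.float64(0.0362), np.float64(0.0388), np.float64(0.0383)]
310 [np.float64(0.0371), np.float64(0.036), np.float64(0.0349)]
```

View pics/cmp.png

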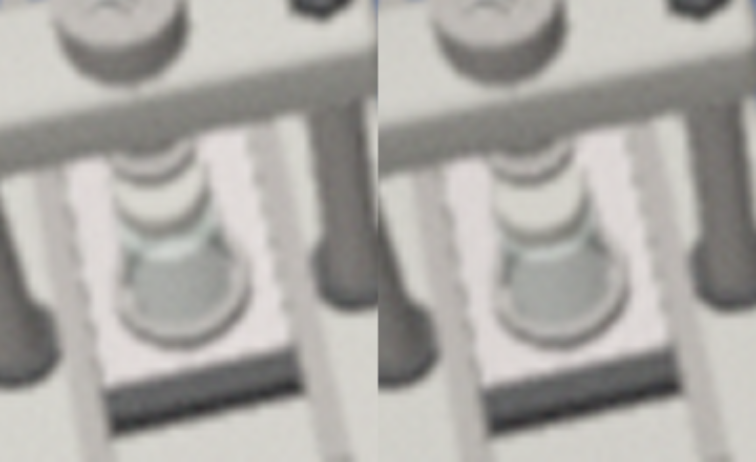

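The cap top is at 0.083 m now (home is 0.0825, proud would be 0.0875). On the right (after) the gap under the cap is gone. The robot is clear with no force, so I'm handing in.

```bash
python3 -c "
from workcell import bot
print(bot.job_done())"
```

```text
the job is handed in; nothing more can be done
None
```

The vial is capped and the job is handed in at about 18 s of the 53 s. I pushed the slide home with shut fingers, pressed the palm knob to its stop, let the plunger rise and moved the arm clear.

**Last checks:**
- **Plunger:** it stopped hard at about 48 N when pressed, and its knob is back up at about 0.231 m.
- **Cap:** its top is at 0.083 m, against 0.0825 m when home and 0.0875 m when proud.
- **Slide:** the slide knob measured 83 mm in front of the plunger's axis (nominal 85 mm), and the slide lies against its back stop.
- **Vial:** it stands upright under the ram.
- **Surroundings:** nothing around the press looked moved in the pictures; I did not measure those positions again.
- **Robot:** it touches nothing, and the force reading is near zero.

**One disagreement:** the shut fingertips end about 37 mm short of the reported tool point, not at it as described. My first push therefore passed over the slide knob without touching it. Wrist depth and the scene camera both confirmed the offset, and I allowed for it from then on.

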